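Pack the small split-mould kit into its tray

TASK

Pack the small soil-sample mould kit in its grey tray: lay the round aluminium plug in the trough of the mould half fixed there and close the mould over it with the one loose half that fits its two studs, fully down all round. Between the four short pegs put the small porous disc flat, with the small steel cap standing upright on it. The other mould half, the large disc and the large cap belong to another kit: leave them where they are.

Things in the scene. Friction and masses are not known exactly. Their poses are not given: they have to be found in the camera images.
- tray: Grey plastic kit tray fixed to the table, 245 x 125 mm (its x, y), floor 8 mm above the table inside a 14 mm high rim, a low steel handle at each short end. Origin: centre of its underside, on the table; z up. At its +x end is the fixed lower mould half, at its -x end four short pale pegs (the nest).
- tray_nest (a point): Middle of the nest, on the tray floor (8 mm over the table), 58 mm from the tray's middle along its -x. Four pale pegs, 8 mm in diameter, 19 mm high, tapered at the top, stand at 27 mm radius on the diagonals of the tray's x and y axes; the circle free between them is 46 mm. Fingers that close along the tray's x or y come down between the pegs.
- mould_base: Lower half of the aluminium split mould, fixed on the tray floor: block 76 (x) x 60 (y) x 30 mm with an open half-round trough, 17 mm radius, all along x. Origin: centre of its underside, 8 mm over the table; parting face 30 mm above it. Two 7 mm studs with pointed tips stand 16 mm out of that face at x +24, y +25.5 and x -24, y -25.5 mm (a diagonal pair).
- mould_top: Loose upper half that fits: aluminium block 76 (x) x 60 (y) x 30 mm, lying parting face down, arched underneath. Two notches 12 wide, 10 deep, cut top to bottom in its long sides at x +24 (+y side) and x -24 (-y side): a diagonal. They slip over the studs with 2 mm play, either way round. Origin: centre of its underside; seated 30 mm above mould_base's. Grip across y at mid-length. About 0.23 kg.
- other_top: Look-alike half of another mould, same metal and size as mould_top, but its two notches lie straight across from one another, both at x +24 mm; it cannot seat on the studs. Leave it. Origin: centre of its underside.
- plug: Plain aluminium cylinder, 30 mm in diameter, 68 mm long, lying on its side; origin at its middle, x along its axis (15 mm above the table). It rolls only if pushed. In the trough its axis lies 28 mm above mould_base's origin. About 0.13 kg.
- disc: Small porous stone disc, grey, 36 mm in diameter, 10 mm thick, lying flat. Origin: centre of its underside.
- large_disc: Look-alike porous disc of another kit, 52 mm in diameter, 10 mm thick; leave it. Origin: centre of its underside.
- cap: Small steel loading cap standing on its base: base 36 mm in diameter and 12 mm high, above it a round neck of 20 mm diameter up to 28 mm. Origin: centre of its underside. Grip it by the neck. About 0.12 kg.
- large_cap: Look-alike steel cap of another kit, base 52 mm in diameter, 12 mm high, the same neck, 28 mm high in all; leave it. Origin: centre of its underside.

How it is judged:
By the outcome, as a careful person would: the job done as asked, in the order asked, and still so for the second after the job is handed in, with the robot touching nothing.
It also fails if it takes over 136 s, if anything falls off the work surface, if the arm or the gripper's body presses on something with over 40 N, if the wrist force passes 120 N, or if a joint passes its speed limit or range.

ROBOT

A 6-joint arm with a two-finger parallel gripper is mounted at the origin on a cart in front of the work surface, level with it; the furniture and walls round the work are solid. World frame = base frame: x ahead of the robot, y to its left, z up, the work surface at z = 0. Lengths are in m, angles in rad, forces in N, time in s.
With the tool pointing down it reaches from about 0.4 to 0.825 m from the base axis. Payload 7 kg.
Tool frame: the origin (TCP) lies on the centre line of the jaws, within the pads' length; the fingertips stand 22 mm ahead of it and the grasp point (between the pads) lies 3 mm ahead of it; z points along the fingers, x is the direction in which the jaws open and shut, and the axes are right-handed (so a half turn about z gives the same grasp; the last joint's range is limited). The gripper opens to 88 mm and grips with 3 to 60 N. Pads are 19 mm wide; open, the fingers measure 130 mm over their backs; the gripper's body (78 mm by 193 mm) begins 47 mm behind the grasp point.
Start: joints at [-0.852, 0.359, 0.012, 0, -1.224, -0.288], TCP at [0.282, -0.613, 0.249] pointing down, gripper open.
Joint ranges: [-3.07, 3.07], [-1.43, 2.12], [-1.02, 1.25], [-3.03, 1.67], [-3.05, -0], [-3.03, 3.03]. Speed limits (rad/s): [2.39, 2.39, 3.01, 3.14, 3.14, 3.14].

INTERFACE

Orientations are given as a unit quaternion [x, y, z, w].
In Python, from bench import ctrl, move_gripper, kin, sensors, imaging, workorder gives the robot as it stands. The module is installed in compiled form; this text tells all that it offers. Calls block until the motion is done:
- ctrl.move_pose(position, orientation): joint-space move of the TCP to a pose.
- ctrl.movel(position, attitude=None, v=0.15, contact_N=None): straight line of the TCP; attitude=None keeps the orientation; v is the mean speed in m/s. With contact_N (N) it stops when the force on the tool has changed by that much, and returns True; else False.
- ctrl.movej(angles): joint-space move.
- move_gripper(opening, grasp_force=None): finger opening in m; grasp_force is the grip in N (None keeps the last); returns when the fingers have stopped.
- ctrl.hold(seconds).
- kin.inverse_kinematics(position, orientation): joint angles nearest the present ones, or None.
- sensors.sense(): the state.
- imaging.get_image(name): name is "side" or "top" or "wrist"; returns a dict with "color" (420x560x3 uint8, red, green, blue), "depth" (420x560 float32, m along the optical axis (not along the pixel's ray), 0 where there is no reading), "fx", "fy", "cx", "cy" (pixels), "position" and "orientation" of the camera in the world. Camera axes: x right, y down, z forward; pixel columns grow to the right and rows downward; lengths in m; the calibration is good to about 2 mm. A picture is of the moment at which its call begins.
A pose or a line that the arm cannot do raises ctrl.MotionError and nothing moves.
- workorder.close_job(): hands the job in, once; it reports no verdict.
The state is a dict: "time_s": time; "joints": joint angles; "joint_vel": joint speeds; "tau": joint torques, N m; "position": TCP position; "orientation": TCP orientation; "wrist_force": force on the tool from outside, world axes, zero at the start; "torque": the same for the moment, N m; "grip_width": finger opening in m.
Only numpy, scipy, OpenCV 4.12 (cv2) and the standard library are available. Lean on these libraries where they do the work, as an engineer would, in place of code of your own. Each camera call takes 0.05 s, during which the arm holds its last target. There are 200 camera calls.

## Working session

There is one attempt and no reset: what is moved stays moved. The work goes in short steps, each a Python script; the robot and the scene stay as the last script left them, time stands still between calls to the robot, and variables do not carry over. Pictures are saved under pics/ and viewed, about 12 in all and at most 16, crops included, and the job is handed in when it is done.

```bash
mkdir -p pics
python3 - <<'E'
from bench import imaging,sensors
import cv2,numpy as np
for n in ("top","side"):
    g=imaging.get_image(n); cv2.imwrite(f"pics/{n}0.png",g["color"][:,:,::-1]); np.savez(f"{n}0.npz",**g)
    print(n,g["fx"],g["cx"],g["cy"],g["position"],g["orientation"],(g["depth"]>0).mean())
s=sensors.sense();print(s["time_s"],s["orientation"],s["grip_width"])
E
```

```text
top 404.8047225604498 278.2788720398538 206.13585698325716 [0.35006641 0.03373972 1.09036317] [ 0.7091878  -0.70084696  0.05940895 -0.04834023] 0.9959566326530612
side 453.1506186711257 279.6436718439067 215.60043064315948 [0.20580235 0.87911158 0.6846351 ] [-0.14021745  0.87676031 -0.45254818  0.08264718] 0.9958928571428571
0.1 [ 5.39663420e-01  8.41880545e-01  3.50060273e-04 -6.46019196e-04] 0.08752354969093738
```

View pics/top0.png

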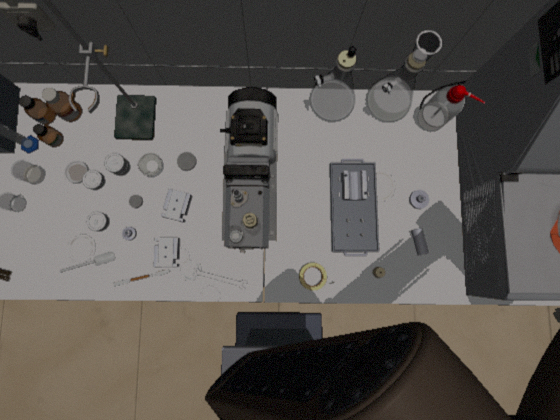

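View pics/side0.png

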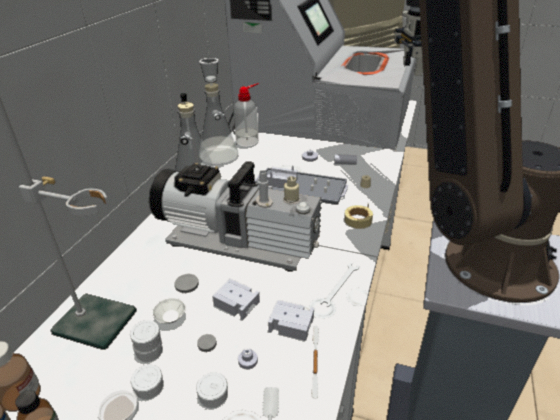

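The tray is at (354,207), with the mould end up in the image. The plug is at (420,241) and the loose halves are at (176,205) and (167,252). The discs are at (136,201) and (187,160), and the caps at (129,233) and (419,199). A pump stands in the middle. Next I'll take enlarged crops and measure.

```bash
cat > h.py <<'E'
import numpy as np,cv2
from scipy.spatial.transform import Rotation as R
def ray(g,u,v):
    d=np.array([(u-g["cx"])/g["fx"],(v-g["cy"])/g["fy"],1.]); return R.from_quat(g["orientation"]).as_matrix()@d
def onplane(g,u,v,z):
    d=ray(g,u,v); p=np.array(g["position"]); return p+d*(z-p[2])/d[2]
def cloud(g):
    v,u=np.mgrid[0:420,0:560]; d=g["depth"]
    c=np.stack([(u-g["cx"])/g["fx"]*d,(v-g["cy"])/g["fy"]*d,d],-1)
    return c@R.from_quat(g["orientation"]).as_matrix().T+g["position"]
def project(g,P):
    c=R.from_quat(g["orientation"]).as_matrix().T@(np.array(P)-g["position"]); return np.array([g["fx"]*c[0]/c[2]+g["cx"],g["fy"]*c[1]/c[2]+g["cy"]])
E
python3 - <<'E'
from h import *
g=dict(np.load("top0.npz")); c=g["color"][:,:,::-1]
a=cv2.resize(c[140:275,60:205],None,fx=4,fy=4,interpolation=cv2.INTER_CUBIC)
cv2.imwrite("pics/cropL.png",a)
cv2.imwrite("pics/cropR.png",cv2.resize(c[140:290,310:450],None,fx=4,fy=4,interpolation=cv2.INTER_CUBIC))
W=cloud(g); z=W[...,2]
print("pump",W[90:248,223:277,2].max(), onplane(g,223,90,0.2),onplane(g,277,248,.1))
# blobs above table
zz=cv2.medianBlur(z.astype(np.float32),3)
m=((zz>.005)&(zz<.07)).astype(np.uint8)
n,l,st,ce=cv2.connectedComponentsWithStats(m)
for i in range(1,n):
    x,y,w,h,A=st[i]
    if A>60 and 80<x<450 and 130<y<300:
        q=l==i; h9=np.percentile(z[q],85); ct=ce[i]
        print((x,y,w,h,A),"z85 %.3f"%h9,onplane(g,*ct,h9).round(3))
E
```

```text
pump 1.0903631728156271 [0.75824217 0.15177501 0.2       ] [0.39916795 0.02102551 0.1       ]
(np.int32(105), np.int32(153), np.int32(25), np.int32(23), np.int32(427)) z85 0.059 [0.613 0.44  0.059]
(np.int32(138), np.int32(153), np.int32(24), np.int32(23), np.int32(408)) z85 0.021 [0.625 0.367 0.021]
(np.int32(177), np.int32(152), np.int32(19), np.int32(19), np.int32(282)) z85 0.012 [0.637 0.27  0.012]
(np.int32(269), np.int32(154), np.int32(9), np.int32(88), np.int32(603)) z85 0.025 [0.525 0.033 0.025]
(np.int32(330), np.int32(159), np.int32(49), np.int32(97), np.int32(4256)) z85 0.021 [ 0.514 -0.185  0.021]
(np.int32(222), np.int32(176), np.int32(5), np.int32(66), np.int32(184)) z85 0.025 [0.505 0.163 0.025]
(np.int32(161), np.int32(189), np.int32(31), np.int32(34), np.int32(691)) z85 0.032 [0.512 0.286 0.032]
(np.int32(410), np.int32(190), np.int32(20), np.int32(19), np.int32(291)) z85 0.016 [ 0.539 -0.364  0.016]
(np.int32(129), np.int32(195), np.int32(14), np.int32(13), np.int32(144)) z85 0.012 [0.524 0.401 0.012]
(np.int32(87), np.int32(212), np.int32(23), np.int32(20), np.int32(361)) z85 0.031 [0.467 0.49  0.031]
(np.int32(122), np.int32(227), np.int32(15), np.int32(14), np.int32(153)) z85 0.025 [0.437 0.408 0.025]
(np.int32(411), np.int32(229), np.int32(18), np.int32(27), np.int32(301)) z85 0.031 [ 0.423 -0.355  0.031]
(np.int32(153), np.int32(238), np.int32(27), np.int32(29), np.int32(702)) z85 0.033 [0.389 0.306 0.033]
(np.int32(299), np.int32(263), np.int32(28), np.int32(28), np.int32(368)) z85 0.026 [ 0.33  -0.074  0.026]
(np.int32(373), np.int32(267), np.int32(13), np.int32(11), np.int32(112)) z85 0.030 [ 0.343 -0.245  0.03 ]
```

View pics/cropL.png

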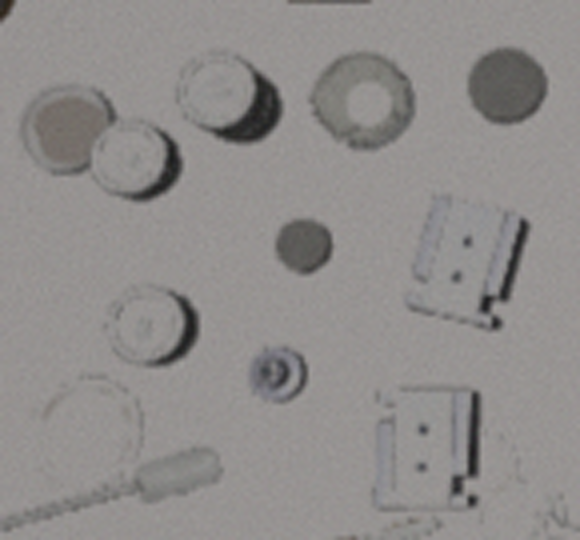

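View pics/cropR.png

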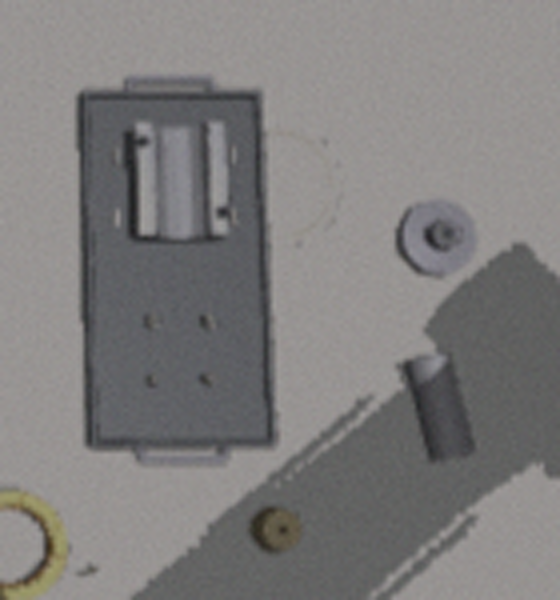

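Of the two loose halves, the nearer one (167,252) has notches on a diagonal, so it is mould_top. The one at (176,205) has both at one end, so it is other_top. Small disc: (136,201). Small cap: (129,233). The cap at (419,199) is the large one, and the plug is at (420,241). I'll confirm these from the wrist camera.

```bash
cat >> h.py <<'E'
def q(yaw):
    c,s=np.cos(yaw),np.sin(yaw)
    return R.from_matrix(np.array([[c,s,0],[s,-c,0],[0,0,-1.]])).as_quat()
def best(kin,p,yaw):
    "of the two equivalent yaws the one with joint 6 nearer mid range"
    o=[]
    for y in (yaw,yaw+np.pi):
        j=kin.inverse_kinematics(p,q(y))
        if j is not None:o.append((abs(j[5]),y,j))
    return min(o,key=lambda t:t[0])[1:] if o else (None,None)
def shot(imaging,name,fn,scale=1):
    g=imaging.get_image(name); np.savez(fn+".npz",**g)
    cv2.imwrite(f"pics/{fn}.png",g["color"][:,:,::-1]); return g
E
python3 - <<'E'
from h import *
from bench import ctrl,kin,sensors,imaging
g=dict(np.load("top0.npz")); W=cloud(g); z=W[...,2]; ok=g["depth"]>0
def maxin(x0,x1,y0,y1):
    m=ok&(W[...,0]>x0)&(W[...,0]<x1)&(W[...,1]>y0)&(W[...,1]<y1); return np.percentile(z[m],99.7) if m.any() else None
for x0 in np.arange(.3,.9,.1): print("hgt x%.1f"%x0,[ "%.2f"%(maxin(x0,x0+.1,y,y+.1) or 0) for y in np.arange(-.5,.6,.1)])
for nm,b,h in (("tray",(325,155,58,105),.012),("plug",(405,224,30,36),.015),("mtop",(150,234,34,36),.03),("otop",(158,186,36,40),.03)):
    x,y,w,hh=b; m=np.zeros_like(z,bool); m[y:y+hh,x:x+w]=True
    m&=(z>.008)&(z<.08)
    if nm=="tray": pass
    P=W[m][:,:2].astype(np.float32); r=cv2.minAreaRect(P*1000); print(nm,r)
s=sensors.sense(); print(s["joints"])
y,j=best(kin,[.423,-.355,.2],0.2); print(y,j)
for p in ([.39,.306,.3],[.52,.40,.3],[.437,.408,.3],[.56,-.185,.3],[.45,-.185,.3]): print(p,best(kin,p,0),best(kin,p,np.pi/2))
E
```

```text
hgt x0.3 ['0.22', '0.03', '0.03', '0.03', '0.80', '0.11', '0.11', '0.03', '0.04', '0.01', '0.01']
hgt x0.4 ['0.21', '0.03', '0.03', '0.03', '0.01', '0.19', '0.16', '0.03', '0.03', '0.03', '0.03']
hgt x0.5 ['0.32', '0.03', '0.05', '0.04', '0.01', '0.20', '0.22', '0.03', '0.03', '0.06', '0.03']
hgt x0.6 ['0.41', '0.01', '0.04', '0.04', '0.01', '0.19', '0.19', '0.02', '0.31', '0.31', '0.03']
hgt x0.7 ['0.43', '0.19', '0.31', '0.17', '0.18', '0.18', '0.18', '0.01', '0.31', '0.47', '0.12']
hgt x0.8 ['0.43', '0.37', '0.37', '0.36', '0.36', '0.36', '0.35', '0.35', '0.35', '0.34', '0.35']
hgt x0.9 ['0.00', '0.00', '0.00', '0.00', '0.00', '0.00', '0.00', '0.00', '0.00', '0.00', '0.00']
tray ((518.757080078125, -187.09976196289062), (263.2414855957031, 126.1675796508789), 0.7475816011428833)
plug ((424.35528564453125, -359.2443542480469), (67.73394775390625, 29.634735107421875), 12.195236206054688)
mtop ((388.1459655761719, 308.7530517578125), (75.69903564453125, 62.05461502075195), 2.1452667713165283)
otop ((511.4764709472656, 289.7474060058594), (61.040767669677734, 78.6882553100586), 76.332
[... 735 characters left out ...]
array([ 1.07767931,  0.20389415, -0.08459734,  0.        , -1.28230484,
       -1.07767931])) (4.71238898038469, array([ 1.07767931,  0.20389415, -0.08459734,  0.        , -1.28230484,
        0.49311702]))
[0.56, -0.185, 0.3] (3.141592653589793, array([ 0.01216761,  0.19021989, -0.10189742,  0.        , -1.27867902,
       -0.01216761])) (4.71238898038469, array([ 0.01216761,  0.19021989, -0.10189742,  0.        , -1.27867902,
        1.55862871]))
[0.45, -0.185, 0.3] (3.141592653589793, array([ 0.01515893,  0.01093925, -0.30563127,  0.        , -1.25422581,
       -0.01515893])) (4.71238898038469, array([ 0.01515893,  0.01093925, -0.30563127,  0.        , -1.25422581,
        1.5556374 ]))
```

Run:
```python
from h import *
from bench import ctrl,kin,sensors,imaging,move_gripper
g=dict(np.load("top0.npz")); W=cloud(g)
m=(g["depth"]>0)&(W[...,0]>.35)&(W[...,0]<.55)&(W[...,1]<-.39)&(W[...,2]>.06)&(W[...,2]<.25); print("wall ymax",W[m][:,1].max() if m.any() else None)
yw,j=best(kin,[.424,-.359,.2],np.deg2rad(102.2)); print(yw,j)
ctrl.move_pose([.424,-.359,.2],q(yw))
w=shot(imaging,"wrist","w1"); s=sensors.sense()
print(s["time_s"],s["position"],R.from_quat(s["orientation"]).inv().apply(np.array(w["position"])-s["position"]),w["fx"])
P=cloud(w); m=(w["depth"]>0)&(P[...,2]>.012)&(P[...,2]<.04)&(abs(P[...,0]-.424)<.06)&(abs(P[...,1]+.359)<.06)
print(cv2.minAreaRect((P[m][:,:2]*1000).astype(np.float32)),P[m][:,2].max())
```

```text
wall ymax -0.46861719353219106
1.7837264955382048 [-0.35008848  0.20110844 -0.32357217  0.         -1.04611571 -1.00777768]
1.2833 [ 0.42397713 -0.35972556  0.19992596] [-0.00028421 -0.07777057 -0.13755368] 354.33890547029574
((427.7803649902344, -361.0235900878906), (68.10650634765625, 28.536806106567383), 12.848217010498047) 0.03312008638440572
```

View pics/w1.png

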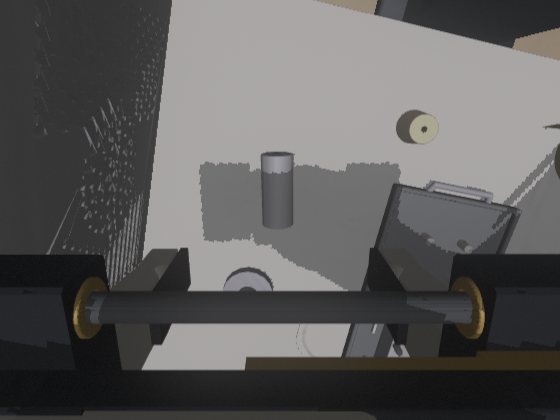

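The plug lies at about (277,190) in this view, clear of its neighbours. I'll grip it by its ends, with the jaws along its axis, so the fingers fit inside the trough. Then I'll look at the tray.

Run:
```python
from h import *
from bench import ctrl,kin,sensors,imaging,move_gripper
x,y=.427,-.361
yw,j=best(kin,[x,y,.2],np.deg2rad(12.6)); print(yw)
ctrl.move_pose([x,y,.12],q(yw)); 
print(ctrl.movel([x,y,.031],v=.1,contact_N=10))
move_gripper(.05,25); s=sensors.sense(); print(s["grip_width"],s["position"],s["wrist_force"])
ctrl.movel([x,y,.22],v=.2); print(sensors.sense()["grip_width"],sensors.sense()["wrist_force"])
p=[.555,-.12,.27]; yw,j=best(kin,p,np.deg2rad(.75)); ctrl.move_pose(p,q(yw))
w=shot(imaging,"wrist","w2"); s=sensors.sense();print(yw,s["time_s"],s["grip_width"])
```

```text
3.3615041393410787
False
0.06721395493871078 [ 0.42719329 -0.36110501  0.03136269] [-0.13196959  1.36129055  2.91023204]
0.0680636804727419 [ 0.4510799   0.28341946 -2.53443674]
3.1546826229797507 6.4167 0.06800013228418507
```

View pics/w2.png

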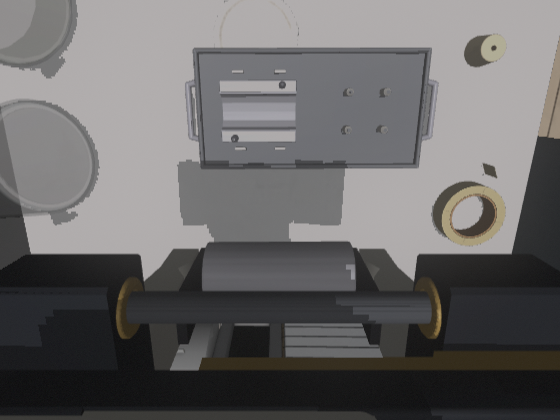

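The view shows the tray: parting strips at columns 220–296, rows 82–142, stud tips near (282,85) and (235,138), and pegs near (349,92), (387,92), (347,130) and (383,130). The plug is held level. Now the positions.

Run:
```python
from h import *
w=dict(np.load("w2.npz")); P=cloud(w); gr=cv2.cvtColor(w["color"],cv2.COLOR_RGB2GRAY)
roi=np.zeros_like(gr); roi[74:150,212:304]=255
m=((gr>170)&(roi>0)).astype(np.uint8)
print("floor gray",gr[60,300],"strip",gr[88,250],gr[136,260],"trough",gr[105,250])
n,l,st,ce=cv2.connectedComponentsWithStats(m); print(st[1:][st[1:,4]>30].tolist())
pts=np.argwhere(m)[:,::-1]
big=[i for i in range(1,n) if st[i,4]>200]
X=np.array([onplane(w,u,v,.038)[:2] for v,u in np.argwhere(np.isin(l,big))]); print("base",cv2.minAreaRect((X*1000).astype(np.float32)))
m2=(P[...,2]>.033)&(P[...,2]<.045)&(roi>0); print("base cloud",cv2.minAreaRect((P[m2][:,:2]*1000).astype(np.float32)),P[m2][:,2].mean())
# stud tips / pegs
for u,v in ((282,85),(235,138)):
    s=gr[v-6:v+7,u-6:u+7]; ys,xs=np.nonzero(s<110); c=(xs.mean()+u-6,ys.mean()+v-6); print("stud",c,len(xs),onplane(w,*c,.05).round(4))
pg=[]
for u,v in ((349,92),(387,92),(347,130),(383,130)):
    s=gr[v-7:v+8,u-7:u+8].astype(float); wt=np.clip(s-np.median(s)-25,0,None); ys,xs=np.mgrid[0:15,0:15]; c=((xs*wt).sum()/wt.sum()+u-7,(ys*wt).sum()/wt.sum()+v-7); p=onplane(w,*c,.022); pg.append(p); print("peg",np.round(c,1),p.round(4))
print("nest",np.mean(pg,0))
# tray rim
mt=(P[...,2]>.0045)&(P[...,2]<.07); mt[:, :192]=0; mt[:, 435:]=0; mt[:45]=0; mt[172:]=0
mt=cv2.morphologyEx(mt.astype(np.uint8),cv2.MORPH_OPEN,np.ones((5,5)))>0
print("tray",cv2.minAreaRect((P[mt][:,:2]*1000).astype(np.float32)))
big=cv2.resize(w["color"][40:180,180:440,::-1],None,fx=3,fy=3,interpolation=cv2.INTER_CUBIC); cv2.imwrite("pics/w2c.png",big)
```

```text
floor gray 117 strip 172 171 trough 151
[[220, 82, 75, 9, 614], [223, 132, 71, 9, 502]]
base ((576.8298950195312, -186.92779541015625), (73.1479721069336, 56.39080047607422), 0.7832769751548767)
base cloud ((576.4041137695312, -186.3432159423828), (76.11193084716797, 59.55409240722656), 0.7120602130889893) 0.03897267936238033
stud (np.float64(281.8545454545455), np.float64(82.92727272727272)) 55 [ 0.5528 -0.2141  0.05  ]
stud (np.float64(234.375), np.float64(138.5625)) 48 [ 0.5991 -0.1612  0.05  ]
peg [nan nan] [nan nan nan]
peg [nan nan] [nan nan nan]
peg [nan nan] [nan nan nan]
peg [nan nan] [nan nan nan]
nest [nan nan nan]
tray ((519.3972778320312, -187.84909057617188), (261.6773376464844, 124.46529388427734), 0.8259178400039673)<stdin>:16: RuntimeWarning: invalid value encountered in scalar divide
```

View pics/w2c.png

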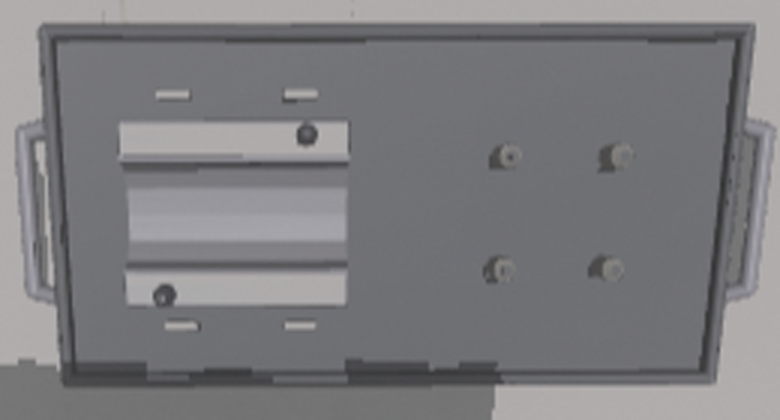

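Run:
```python
from h import *
from bench import ctrl,kin,sensors,imaging,move_gripper
x,y=.5766,-.1868; Q=q(np.pi+np.deg2rad(.8))
ctrl.movel([x,y,.12],Q,v=.15); ctrl.hold(.3)
print(ctrl.movel([x,y,.0530],v=.04,contact_N=6)); s=sensors.sense(); print(s["position"],s["wrist_force"],s["grip_width"])
move_gripper(.082); 
ctrl.movel([x,y,.15],v=.15)
ctrl.movel([x-.02,y+.07,.27],v=.2)
w=shot(imaging,"wrist","w3"); print(sensors.sense()["time_s"])
P=cloud(w); m=(P[...,2]>.043)&(P[...,2]<.056)&(abs(P[...,0]-x)<.05)&(abs(P[...,1]-y)<.016)
print(cv2.minAreaRect((P[m][:,:2]*1000).astype(np.float32)),np.percentile(P[m][:,2],[50,95]))
u,v=project(w,[.55,y,.03]).astype(int); cv2.imwrite("pics/w3c.png",cv2.resize(w["color"][max(v-90,0):v+90,max(u-150,0):u+150,::-1],None,fx=2,fy=2))
```

```text
False
[ 0.57673378 -0.18680236  0.05325035] [-0.61005405 -0.02097748 -1.16067288] 0.06786257112145926
12.0167
((577.6126098632812, -186.5047607421875), (67.74960327148438, 28.234996795654297), 1.9609125852584839) [0.05049604 0.05278001]
```

View pics/w3c.png

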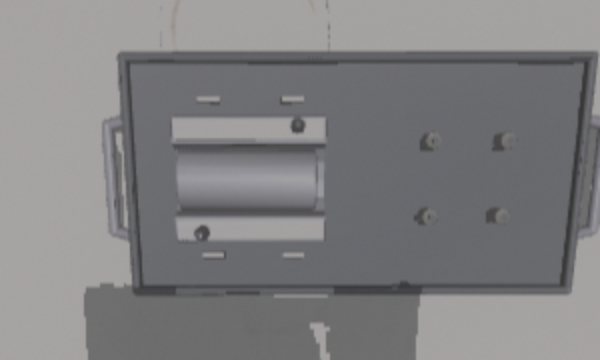

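The plug lies level and centred in the trough (block 173–326, plug 177–325; top at about 51 mm). Next, the mould half.

Run:
```python
from h import *
from bench import ctrl,kin,sensors,imaging,move_gripper
s=sensors.sense()["position"]; ctrl.movel([s[0],s[1],.33],v=.25); move_gripper(.088)
p=[.388,.308,.33]; yw,j=best(kin,p,np.deg2rad(92)); ctrl.move_pose(p,q(yw)); ctrl.movel([.388,.308,.2],v=.2)
w=shot(imaging,"wrist","w4"); print(yw,sensors.sense()["time_s"])
P=cloud(w); m=(P[...,2]>.02)&(P[...,2]<.04)&(abs(P[...,0]-.388)<.06)&(abs(P[...,1]-.308)<.05)
print(cv2.minAreaRect((P[m][:,:2]*1000).astype(np.float32)),np.percentile(P[m][:,2],[50,95]))
u,v=project(w,[.388,.308,.03]); print(u,v)
```

```text
4.747295565424576 15.325
((391.2120361328125, 308.6053466796875), (76.55792236328125, 60.35124588012695), 0.877271831035614) [0.03138489 0.03256561]
278.2562924222383 191.8569036162399
```

View pics/w4.png

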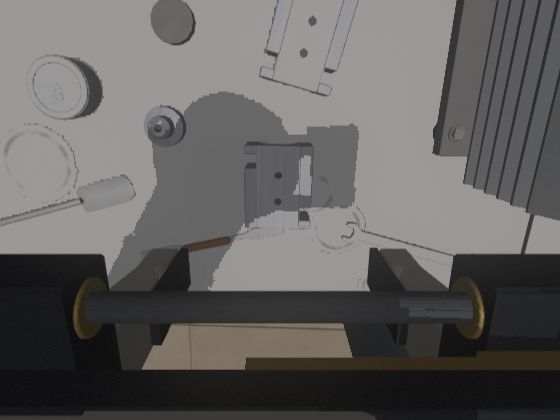

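Both notches are confirmed on a diagonal: (251,155) on the +y/+x side and (305,215) on the −y/−x side. That matches the studs, so no half turn is needed. The other half has both notches at one end. Now I'll grip it and take it to the base.

Run:
```python
from h import *
from bench import ctrl,kin,sensors,imaging,move_gripper
yw=np.deg2rad(271.2); x,y=.3905,.3087
ctrl.movel([x,y,.1],q(yw),v=.15)
print(ctrl.movel([x,y,.031],v=.08,contact_N=8))
move_gripper(.05,35); s=sensors.sense(); print(s["grip_width"],s["position"],s["wrist_force"])
ctrl.movel([x,y,.33],v=.2); print(sensors.sense()["wrist_force"],sensors.sense()["grip_width"])
p=[.5766,-.1868,.33]; Q=q(np.deg2rad(270.8)); print(kin.inverse_kinematics(p,Q))
ctrl.move_pose(p,Q)
ctrl.movel([.53,-.1868,.2],v=.2)
w=shot(imaging,"wrist","w5"); print(sensors.sense()["time_s"],sensors.sense()["position"])
for P in ([.53+.038,-.1868,.2],[.53+.038,-.1868+.03,.2],[.6006,-.161,.054],[.5526,-.2123,.054]): print(project(w,P).round(1))
```

```text
False
0.059770423130272 [0.39055115 0.30876536 0.03117754] [-0.31752531  0.57537004  3.44192079]
[-0.37126601 -0.65563954 -1.37689217] 0.059269163331258166
[ 0.00868385  0.20531888 -0.01590083  0.         -1.34957662  1.57607511]
22.175 [ 0.53137205 -0.18669766  0.2014801 ]
[279.  206.3]
[205.7 205.3]
[246.  111.6]
[309.5 173.4]
```

View pics/w5.png

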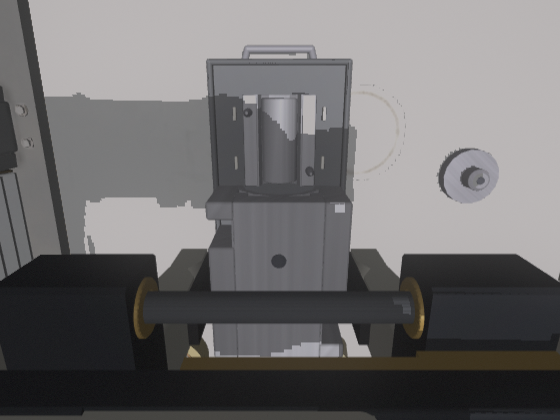

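The held half is square in the grip. The stud tips appear at (248,113) and (310,171), within 2 px of the prediction. Next I'll check the held half's fore-aft offset from its front edge.

Run:
```python
from h import *
w=dict(np.load("w5.npz")); gr=cv2.cvtColor(w["color"],cv2.COLOR_RGB2GRAY); P=cloud(w)
for c in (225,232,330): print(c,[(r,int(gr[r,c]),P[r,c].round(3).tolist()) for r in range(184,224,3)])
T=np.array([.53137,-.1867,.20148])
for dz in (-.001,-.031): print(project(w,T+[.038,.026,dz]).round(1),project(w,T+[.038,-.026,dz]).round(1))
```

```text
225 [(184, 76, [0.532, -0.136, 0.009]), (187, 69, [0.57, -0.161, 0.175]), (190, 71, [0.57, -0.162, 0.18]), (193, 71, [0.57, -0.163, 0.187]), (196, 71, [0.57, -0.164, 0.192]), (199, 69, [0.57, -0.164, 0.196]), (202, 86, [0.57, -0.165, 0.2]), (205, 106, [0.569, -0.165, 0.201]), (208, 107, [0.567, -0.165, 0.202]), (211, 108, [0.566, -0.165, 0.202]), (214, 107, [0.565, -0.165, 0.202]), (217, 105, [0.564, -0.165, 0.201]), (220, 104, [0.496, -0.135, 0.009]), (223, 116, [0.493, -0.135, 0.01])]
232 [(184, 76, [0.532, -0.143, 0.01]), (187, 68, [0.57, -0.165, 0.176]), (190, 68, [0.57, -0.165, 0.182]), (193, 67, [0.57, -0.166, 0.186]), (196, 69, [0.57, -0.167, 0.191]), (199, 67, [0.57, -0.167, 0.196]), (202, 71, [0.569, -0.167, 0.199]), (205, 88, [0.569, -0.168, 0.203]), (208, 90, [0.567, -0.168, 0.201]), (211, 83, [0.566, -0.168, 0.201]), (214, 94, [0.565, -0.168, 0.202]), (217, 94, [0.564, -0.168, 0.202]), (220, 96, [0.562, -0.168, 0.201]), (223, 105, [0.561, -0.168, 0.202])]
330 [(184, 76, [0.533, -0.237, 0.008]), (187, 69, [0.57, -0.211, 0.175]), (190, 70, [0.57, -0.21, 0.18]), (193, 70, [0.57, -0.21, 0.185]), (196, 70, [0.571, -0.209, 0.192]), (199, 69, [0.57, -0.208, 0.197]), (202, 104, [0.57, -0.207, 0.201]), (205, 107, [0.569, -0.207, 0.202]), (208, 106, [0.568, -0.208, 0.201]), (211, 107, [0.567, -0.207, 0.203]), (214, 107, [0.565, -0.208, 0.201]), (217, 106, [0.564, -0.208, 0.202]), (220, 106, [0.563, -0.208, 0.202]), (223, 106, [0.562, -0.208, 0.201])]
[214.9 202.5] [342.7 204.4]
[225.4 185.5] [332. 187.]
```

Run:
```python
from h import *
from bench import ctrl,kin,sensors,imaging,move_gripper
w=dict(np.load("w5.npz")); P=cloud(w)
m=(P[...,2]>.034)&(P[...,2]<.046)&(abs(P[...,0]-.577)<.05)&(abs(P[...,1]+.187)<.034); print("base",cv2.minAreaRect((P[m][:,:2]*1000).astype(np.float32)))
x,y=.576,-.1867
ctrl.movel([x,y,.2],v=.15);ctrl.movel([x,y,.092],v=.12); ctrl.hold(.4); f0=sensors.sense()["wrist_force"]
c=ctrl.movel([x,y,.0685],v=.025,contact_N=8); s=sensors.sense(); print(c,s["position"],s["wrist_force"]-f0,s["torque"],s["time_s"])
```

```text
base ((575.67919921875, -187.19346618652344), (75.84130859375, 60.353641510009766), 0.9297510981559753)
True [ 0.57573231 -0.18667838  0.06920333] [ 0.54657241 -0.79627334  6.18052776] [0.24902792 0.35434488 0.00660684] 24.9417
```

Contact came at z = 69.2 mm, the predicted seated height. I'll release and check.

Run:
```python
from h import *
from bench import ctrl,kin,sensors,imaging,move_gripper
move_gripper(.086); x,y=.576,-.1867
ctrl.movel([x,y,.15],v=.15); ctrl.movel([x-.02,y,.24],v=.2)
w=shot(imaging,"wrist","w6"); P=cloud(w)
m=(P[...,2]>.06)&(P[...,2]<.08)&(abs(P[...,0]-.577)<.05)&(abs(P[...,1]+.187)<.036); p=P[m]
print("top",cv2.minAreaRect((p[:,:2]*1000).astype(np.float32)),p[:,2].mean())
A=np.c_[p[:,:2]-p[:,:2].mean(0),np.ones(len(p))]; print("tilt",np.linalg.lstsq(A,p[:,2],rcond=None)[0],sensors.sense()["time_s"])
u,v=project(w,[.53,y,.03]).astype(int); cv2.imwrite("pics/w6c.png",cv2.resize(w["color"][max(v-150,0):v+100,max(u-110,0):u+110,::-1],None,fx=2.2,fy=2.2))
```

```text
top ((576.5674438476562, -187.1621856689453), (76.0672607421875, 60.21049499511719), 0.5774729251861572) 0.0693701902842439
tilt [0.00116331 0.00088924 0.06937019] 26.975
```

View pics/w6c.png

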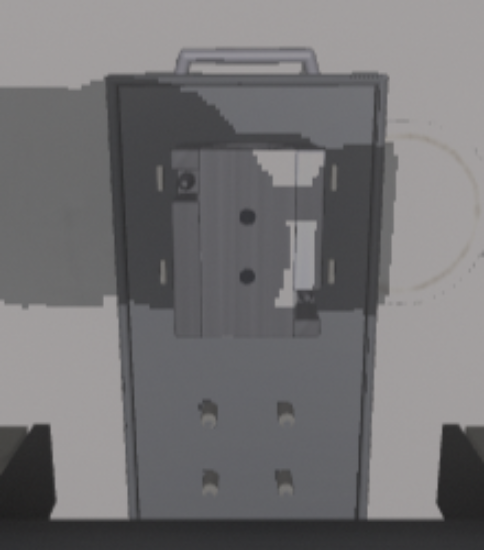

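The half is seated flat: top at 69.4 mm (with about 1 mm depth bias), tilt about 0.1°, and both studs stand in the notches. Next, the disc.

Run:
```python
from h import *
from bench import ctrl,kin,sensors,imaging,move_gripper
w=dict(np.load("w6.npz")); P=cloud(w)
m=((P[...,2]>.019)&(P[...,2]<.035)&(abs(P[...,0]-.461)<.035)&(abs(P[...,1]+.188)<.035)).astype(np.uint8)
n,l,st,ce=cv2.connectedComponentsWithStats(m); pk=[np.median(P[l==i],0) for i in range(1,n) if st[i,4]>4]; print("pegs",np.round(pk,4).tolist(),np.mean(pk,0))
s=sensors.sense()["position"]; ctrl.movel([s[0],s[1],.33],v=.25); move_gripper(.064)
Q=q(np.deg2rad(270.8)); x,y=.524,.401
ctrl.move_pose([x,y,.33],Q); ctrl.movel([x-.03,y,.16],v=.2)
w=shot(imaging,"wrist","w7"); P=cloud(w); gr=cv2.cvtColor(w["color"],cv2.COLOR_RGB2GRAY)
m=((P[...,2]>.0065)&(P[...,2]<.018)&(np.hypot(P[...,0]-x,P[...,1]-y)<.032)).astype(np.uint8)
m=cv2.morphologyEx(m,cv2.MORPH_OPEN,np.ones((5,5))); pp=P[m>0]; print("disc",cv2.minEnclosingCircle((pp[:,:2]*1000).astype(np.float32)),pp[:,:2].mean(0),pp[:,2].mean(),sensors.sense()["time_s"])
```

```text
pegs [[0.4839, -0.1701, 0.0251], [0.4847, -0.2077, 0.0251], [0.446, -0.1703, 0.0248], [0.4463, -0.2079, 0.025]] [ 0.46520814 -0.18899685  0.02503515]
disc ((527.5501098632812, 401.9737854003906), 17.777650833129883) [0.52796208 0.40198548] 0.011411092931710744 31.2833
```

View pics/w7.png

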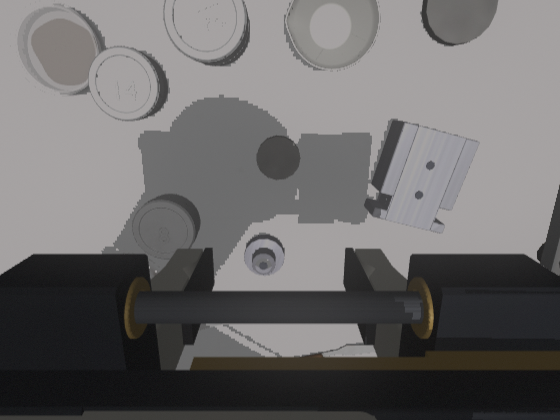

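The small disc is at (278,157), radius 17.8 mm and clear of neighbours; the small cap is at (264,254). Now grip and place the disc.

Run:
```python
from h import *
from bench import ctrl,kin,sensors,imaging,move_gripper
Q=q(np.deg2rad(270.8)); x,y=.5276,.402
ctrl.movel([x,y,.12],Q,v=.2); print(ctrl.movel([x,y,.0248],v=.06,contact_N=8))
move_gripper(.03,20); s=sensors.sense(); print(s["grip_width"],s["position"])
ctrl.movel([x,y,.33],v=.2); print(sensors.sense()["grip_width"])
X,Y=.4615,-.1888
ctrl.move_pose([X,Y,.33],Q); ctrl.movel([X,Y,.12],v=.2)
w=shot(imaging,"wrist","w8"); print(sensors.sense()["time_s"])
```

```text
False
0.0351103332311201 [0.52761461 0.40199622 0.0248471 ]
0.035208295803813204
39.075
```

View pics/w8.png

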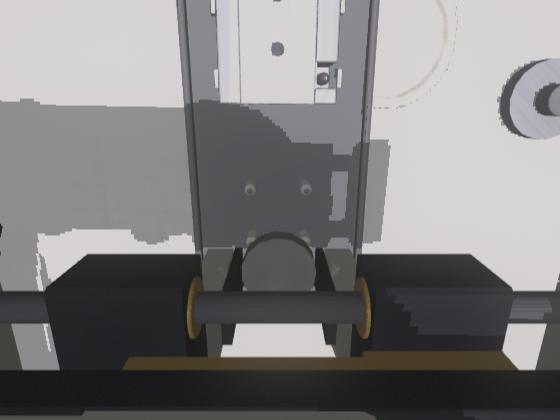

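The disc is held at (279,265). The peg tops are near (250,188), (306,188), (251,240) and (304,239), which gives a nest check by ray casting. If it agrees I'll lower the disc in the same script.

Run:
```python
from h import *
from bench import ctrl,kin,sensors,imaging,move_gripper
w=dict(np.load("w8.npz"))
pg=np.array([onplane(w,u,v,.027) for u,v in ((250,188),(306,188),(251,240),(304,239))]); print(pg.round(4).tolist(),pg.mean(0))
c=pg.mean(0)[:2]; assert np.hypot(*(c-[.4615,-.1888]))<.005
X,Y=(c+[.4615,-.1888])/2; print(X,Y)
ctrl.movel([X,Y,.06],v=.12); ctrl.hold(.3)
print(ctrl.movel([X,Y,.0332],v=.025,contact_N=5)); s=sensors.sense(); print(s["position"],s["wrist_force"])
move_gripper(.050); ctrl.movel([X,Y,.12],v=.1)
ctrl.movel([X-.03,Y,.2],v=.2)
w=shot(imaging,"wrist","w9"); P=cloud(w); print(sensors.sense()["time_s"])
m=((P[...,2]>.0135)&(P[...,2]<.0225)&(np.hypot(P[...,0]-X,P[...,1]-Y)<.0225)).astype(np.uint8); pp=P[m>0]
print("disc",cv2.minEnclosingCircle((pp[:,:2]*1000).astype(np.float32)),np.percentile(pp[:,2],[5,50,95]))
u,v=project(w,[X,Y,.02]).astype(int); cv2.imwrite("pics/w9c.png",cv2.resize(w["color"][v-60:v+60,u-80:u+80,::-1],None,fx=4,fy=4))
```

```text
[[0.4838, -0.1699, 0.027], [0.4843, -0.2075, 0.027], [0.4462, -0.1703, 0.027], [0.4475, -0.2075, 0.027]] [ 0.46545975 -0.18877356  0.027     ]
0.4634798754548185 -0.1887867810504769
False
[ 0.46362217 -0.18879787  0.03336596] [-0.18620959  0.22431335 -0.36564673]
43.425
disc ((463.5726013183594, -189.29937744140625), 17.86370849609375) [0.01822727 0.01939623 0.02055343]
```

View pics/w9c.png

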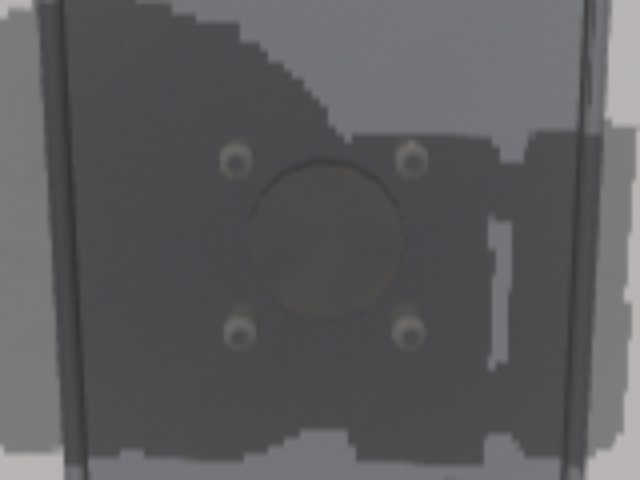

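The disc lies flat between the four pegs (top at about 19 mm, centred). Now the small cap.

Run:
```python
from h import *
from bench import ctrl,kin,sensors,imaging,move_gripper
s=sensors.sense()["position"]; ctrl.movel([s[0],s[1],.33],v=.25)
Q=q(np.deg2rad(270.8)); x,y=.437,.408
ctrl.move_pose([x,y,.33],Q); ctrl.movel([x-.02,y,.18],v=.2)
w=shot(imaging,"wrist","w10"); P=cloud(w); d=np.hypot(P[...,0]-x,P[...,1]-y)<.032
for lo,hi in ((.006,.0165),(.022,.034)):
    m=((P[...,2]>lo)&(P[...,2]<hi)&d).astype(np.uint8); pp=P[m>0]; print("cap",lo,cv2.minEnclosingCircle((pp[:,:2]*1000).astype(np.float32)),len(pp))
u,v=project(w,[x,y,.02]).astype(int); cv2.imwrite("pics/w10c.png",cv2.resize(w["color"][max(v-80,0):v+80,u-110:u+110,::-1],None,fx=3,fy=3)); print(sensors.sense()["time_s"])
```

```text
cap 0.006 ((440.22479248046875, 413.2996826171875), 17.957517623901367) 847
cap 0.022 ((440.3583984375, 413.2691650390625), 9.898439407348633) 286
47.1917
```

View pics/w10c.png

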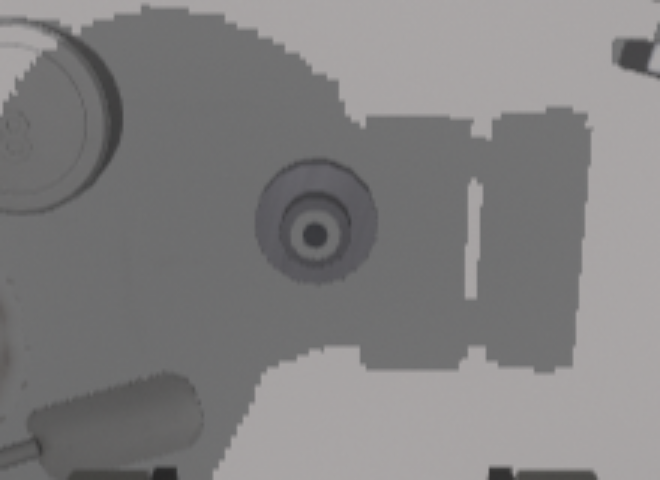

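Run:
```python
from h import *
from bench import ctrl,kin,sensors,imaging,move_gripper
Q=q(np.deg2rad(270.8)); x,y=.4403,.4132
move_gripper(.04)
ctrl.movel([x,y,.1],Q,v=.2); print(ctrl.movel([x,y,.0357],v=.06,contact_N=6))
move_gripper(.01,25); s=sensors.sense(); print(s["grip_width"],s["position"])
ctrl.movel([x,y,.33],v=.2); print(sensors.sense()["grip_width"])
X,Y=.4636,-.189
ctrl.move_pose([X,Y,.33],Q); ctrl.movel([X,Y,.12],v=.2)
w=shot(imaging,"wrist","w11"); ctrl.movel([X,Y,.075],v=.1); ctrl.hold(.4)
print(ctrl.movel([X,Y,.0535],v=.02,contact_N=4)); s=sensors.sense(); print(s["position"],s["wrist_force"],s["time_s"],s["grip_width"])
```

```text
False
0.0184653815520846 [0.44036553 0.41327777 0.03593332]
0.018793030132037935
True
[ 0.46346786 -0.18900808  0.05386937] [0.02522068 0.46674514 3.94216157] 56.975 0.018794027796636387
```

View pics/w11.png

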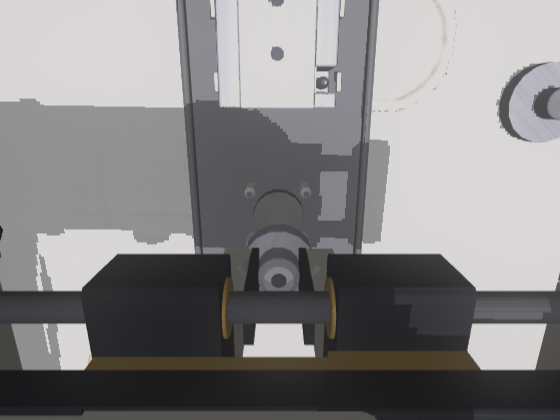

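The cap was held upright over the disc at (280,250). Contact came at the predicted height (53.9 mm). I'll release it, retreat and check.

Run:
```python
from h import *
from bench import ctrl,kin,sensors,imaging,move_gripper
X,Y=.4636,-.189
move_gripper(.04); ctrl.movel([X,Y,.15],v=.1); ctrl.movel([X-.03,Y,.26],v=.2)
w=shot(imaging,"wrist","w12"); P=cloud(w); d=np.hypot(P[...,0]-X,P[...,1]-Y)<.0225
for lo,hi in ((.026,.036),(.042,.05)):
    pp=P[(P[...,2]>lo)&(P[...,2]<hi)&d]; print("cap",cv2.minEnclosingCircle((pp[:,:2]*1000).astype(np.float32)),np.percentile(pp[:,2],[5,50,95]))
m=(P[...,2]>.06)&(P[...,2]<.08)&(abs(P[...,0]-.577)<.05)&(abs(P[...,1]+.187)<.036); p=P[m]
print("mould",cv2.minAreaRect((p[:,:2]*1000).astype(np.float32)),p[:,2].mean(),sensors.sense()["time_s"])
u,v=project(w,[.51,Y,.02]).astype(int); cv2.imwrite("pics/w12c.png",cv2.resize(w["color"][max(v-120,0):v+100,u-110:u+110,::-1],None,fx=2.5,fy=2.5))
t=imaging.get_image("top")["color"]; o=np.load("top0.npz")["color"]; 
D=cv2.absdiff(t,o).max(2)[140:275,60:205]; D=cv2.medianBlur(D,3); n,l,st,ce=cv2.connectedComponentsWithStats((D>25).astype(np.uint8)); print((st[1:]+[60,140,0,0,0])[st[1:,4]>25].tolist())
```

```text
cap ((463.26568603515625, -189.52627563476562), 17.905292510986328) [0.03031215 0.03187143 0.03332299]
cap ((463.3868408203125, -189.47474670410156), 9.829246520996094) [0.04371287 0.04619968 0.04846475]
mould ((563.88818359375, -187.23622131347656), (50.96976852416992, 60.21067810058594), 0.6112412810325623) 0.06934870651937439 59.475
[[60, 140, 145, 135, 17527], [144, 160, 14, 13, 116]]
```

```bash
python3 -c "
from bench import workorder,sensors
print(sensors.sense()['wrist_force']);print(workorder.close_job())"
```

```text
[-0.57997918  0.57201793  0.19085546]
the job is handed in; nothing more can be done
None
```

The kit is packed in the tray and the job is handed in at about 59.5 s of robot time. I worked in the order asked: plug, mould half, disc, cap.

- **Plug:** it lies level and centred in the trough, with its top at about 51 mm.
- **Mould half:** the diagonal-notched half touched down at the expected seated height. Its top measured 69.4 mm against 68 mm nominal; the depth readings run about 1 mm high. Tilt was about 0.1°, and both studs show in the notches.
- **Disc:** it lies flat between the four pegs.
- **Cap:** it stands upright on the disc. Its base and neck are both centred within about 0.6 mm of the disc.
- **Other kit's parts:** the other mould half, the large disc and the large cap were not handled.

Three checks were weaker than the rest:
- **Final cap picture:** it was not viewed because the picture limit was reached, so the cap rests on depth measurements only.
- **Last mould view:** it was cut off by the frame edge, but its height had not changed.
- **Before/after top view:** the comparison told me nothing, because shadows changed the whole area.

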